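# Kit out the label-printer tray

## Task

Get the shift kit for the handheld label printers ready: pull every battery pack out of its charger bay and stand it on the floor of a bay in the narrow lane of the blue kit tray, and slide every label roll up off its spindle and stand it on end in a bay of the wide lane. When everything is in the tray, press the white button of the pick-to-light unit to confirm and let it come up again; do not disturb the soap bottle, the carton or the knife.

Things in the scene. Friction and masses are not known exactly. Their poses are not given: they have to be found in the camera images.
- charger: Grey charger fixed to the bench, 268 x 104 mm, top 52 mm up. Origin: centre of underside, x along its row of four bays (x = -93, -31, 31, 93 mm), each a pocket 50 (x) x 30 (y) mm, 40 mm deep, maybe empty. A sprung roller in its +y wall grips the pack's groove: the pack comes out straight up at about 8 to 15 N, most in the first 5 mm; the roller lets go after 22 mm, the pocket after 40 mm.
- stand: Wooden stand fixed to the bench, 276 x 100 x 12 mm, with three upright steel spindles, diameter 18 mm, tips 104 mm above the bench. Origin: centre of its underside; x along the row of spindles, at x = -92, 0, 92 mm, z up. Each carries one label roll or none.
- tray: Blue loose tray, 164 (x) x 254 (y) mm, floor 5 mm, walls 42 mm high, 0.8 kg; may be pushed. Origin: centre of underside, z up. Narrow lane (packs) between walls 55 mm high at x = 37 and 79 mm: four bays centred at x = 58, y = -93, -31, 31, 93 mm, each 38 (x) x 58 (y) mm, ribs 42 mm high. Wide lane (rolls): three bays centred at x = -21, y = -83, 0, 83 mm, each 112 (x) x 79 (y) mm, ribs 29 mm high.
- confirm_top (a point): Centre of the top face of the round white push button (diameter 44 mm, top 56 mm above the bench) of the pick-to-light unit, a grey box 66 (x) x 130 (y) x 42 mm fixed to the bench with a black display window beside the button.
- confirm (a joint): Travel of that button in m: 0 up, 0.007 fully down; a spring brings it back; about 2 N to start it, 6 N at the bottom. It counts as pressed beyond 0.004.
- soap: Bystander: a standing bottle of yellow washing-up liquid, diameter 61 mm, 204 mm tall. Origin: centre of its underside.
- carton: Bystander: an open cardboard carton of bottles, 110 (x) x 150 (y) x 95 mm, flaps folded out a further 45 mm at either end in y. Origin: centre of its underside.
- cutter: Bystander: a black carton knife lying flat, 165 x 26 x 18 mm, long along its x. Origin: centre of its underside.
- pack1_mid (a point): Centre (half-way up) of a black battery pack with a paper label, 48 (x) x 28 (y) x 100 (z) mm, z up as it stands, 0.15 to 0.3 kg. A latch groove 4 mm deep crosses its +y face 12 to 29 mm above its foot. At the start it stands 40 mm deep in a charger bay, centre 62 mm, top 112 mm above the bench. None if there is no such pack.
- pack2_mid (a point): Centre (half-way up) of a black battery pack with a paper label, 48 (x) x 28 (y) x 100 (z) mm, z up as it stands, 0.15 to 0.3 kg. A latch groove 4 mm deep crosses its +y face 12 to 29 mm above its foot. At the start it stands 40 mm deep in a charger bay, centre 62 mm, top 112 mm above the bench. None if there is no such pack.
- pack3_mid (a point): Centre (half-way up) of a black battery pack with a paper label, 48 (x) x 28 (y) x 100 (z) mm, z up as it stands, 0.15 to 0.3 kg. A latch groove 4 mm deep crosses its +y face 12 to 29 mm above its foot. At the start it stands 40 mm deep in a charger bay, centre 62 mm, top 112 mm above the bench. None if there is no such pack.
- pack4_mid (a point): Centre (half-way up) of a black battery pack with a paper label, 48 (x) x 28 (y) x 100 (z) mm, z up as it stands, 0.15 to 0.3 kg. A latch groove 4 mm deep crosses its +y face 12 to 29 mm above its foot. At the start it stands 40 mm deep in a charger bay, centre 62 mm, top 112 mm above the bench. None if there is no such pack.
- roll1_mid (a point): Centre (half-way up its axis) of a white wound label roll, outer diameter 62 mm, core hole 26 mm, 80 mm tall, z along its axis, about 0.16 kg. At the start it sits on a spindle, centre 52 mm above the bench, top at 92 mm. None if there is no such roll.
- roll2_mid (a point): Centre (half-way up its axis) of a white wound label roll, outer diameter 62 mm, core hole 26 mm, 80 mm tall, z along its axis, about 0.16 kg. At the start it sits on a spindle, centre 52 mm above the bench, top at 92 mm. None if there is no such roll.
- roll3_mid (a point): Centre (half-way up its axis) of a white wound label roll, outer diameter 62 mm, core hole 26 mm, 80 mm tall, z along its axis, about 0.16 kg. At the start it sits on a spindle, centre 52 mm above the bench, top at 92 mm. None if there is no such roll.
There are look-alikes about, which are no part of the job. What is shaped like the part that bears roll1_mid but pink or red is not meant.

How it is judged:
By the outcome, as a careful person would: the job done as asked, in the order asked, and still so for the second after the job is handed in, with the robot touching nothing.
Of pack1, pack2, pack3, pack4 only 3 to 4 are there at a start; the rules pass over those that are not, and their reading is None.
Of roll1, roll2, roll3 only 2 to 3 are there at a start; the rules pass over those that are not, and their reading is None.
At some moment in a run one of tray may be knocked a few centimetres aside while the robot is not near it.
It also fails if it takes over 210 s, if anything falls off the work surface, if the arm or the gripper's body presses on something with over 40 N, if the wrist force passes 120 N, or if a joint passes its speed limit or range.

## Robot

A 6-joint arm with a two-finger parallel gripper is mounted at the origin on the work surface. World frame = base frame: x ahead of the robot, y to its left, z up, the work surface at z = 0. Lengths are in m, angles in degrees, forces in N, time in s.
With the tool pointing down it reaches from about 0.375 to 0.9 m from the base axis. Payload 3.1 kg.
Tool frame: the origin (TCP) lies at the very end of the fingers, on their centre line; the grasp point (between the pads) lies 19 mm behind it; z points along the fingers, y is the line along which they close (so a half turn about z gives the same grasp; the last joint's range is limited). The gripper opens to 87 mm and grips with 3 to 60 N. Pads are 19 mm wide; open, the fingers measure 117 mm over their backs; the gripper's body (75 mm by 190 mm) begins 51 mm behind the grasp point.
Start: joints at [-83.394, 30.224, 82.088, -0, 67.689, -10.227], TCP at [0.181, -0.598, 0.195] pointing down, gripper open.
Joint ranges: [-176.69, 176.69], [-43.24, 126.21], [12.49, 139.97], [-82, 262], [0, 151.66], [-163.58, 163.58]. Speed limits (degrees/s): [159.86, 159.86, 180, 180, 180, 180].

## Interface

Orientations are given as a 3x3 rotation matrix whose columns are the frame's x, y, z axes.
In Python, from rig import * gives the robot as it stands.
- The arm moves only by the tool jog_arm, never from a script. Its arguments are lists of equal length, an entry for each row: "delta_pos": the shift along the world's x, y, z in cm, a list of three; "turn": the turn about the world's z in degrees; "grip": the closure, from 0 (fully open) to 1 (shut). In form: {"delta_pos": [[x, y, z], ...], "turn": [turn, ...], "grip": [grip, ...]}. A call has 1 to 12 rows; each row is the pose to reach, as a shift and turn from the pose commanded when the call began; what a row does not reach only later rows make up. A row lasts 1/8 s, in which the tool goes at most 62.5 mm and 10.7 degrees, less where a joint would pass 70% of its speed; a pose out of reach is approached as far as the arm can. A call with a gripper value outside its range is refused whole. The fingers move at their own pace and stop on an object; the grip force is fixed at half the most. Time passes only in rows, so rows that repeat a pose let the fingers close. It gives the time, the measured TCP pose, the force, the opening and the grip force at its end, in the units of the state.
- read_state(): the state, without advancing time (a new reading comes with each control period).
- capture(name): name is "side" or "top" or "wrist"; returns a dict with "color" (400x640x3 uint8, blue, green, red), "fovy" (degrees; the focal length in pixels is half the picture's height over the tangent of half this angle, whatever the lens; pixels are square), "cx", "cy" (the principal point, pixels), "camera_from_world" (4x4, takes a point from world to camera coordinates). Camera axes: x right, y up, looking along -z (the intrinsics and any distortion apply to the point x, -y, -z); pixel columns grow to the right and rows downward; lengths in m; the calibration is good to about 2 mm. A picture is of the moment at which its call begins. There is no depth.
- hand_in(): hands the job in; it is judged then, once.
The state is a dict: "time_s": time; "joint_positions": joint angles; "qvel": joint speeds; "tau": joint torques, N m; "position": TCP position; "tcp_rot": TCP orientation; "force": force on the tool from outside, world axes, zero at the start; "moment": the same for the moment, N m; "opening": opening from 0.0 (shut) to 1.0 (fully open); "grasp_force": force on a finger pad.
Only numpy, scipy, OpenCV 4.12 (cv2) and the standard library are available. Lean on these libraries where they do the work, as an engineer would, in place of code of your own. Each camera call takes 0.05 s, during which the arm holds its last target. There are 200 camera calls.

## Working session

There is one attempt and no reset: what is moved stays moved. The work goes in short steps, Python scripts to look and compute and a tool call to move; the robot and the scene stay as the last step left them, time stands still between calls to the robot, and variables do not carry over. Pictures are saved under pics/ and viewed, at most 14 in all, crops included, and the job is handed in when it is done.

Besides the shell and the picture viewer there is one more tool, called after ">>>" as name(argument=value, ...), one argument or row to a line, values as JSON. jog_arm: Moves the arm, as the interface text tells. Its arguments: {"type":"object","properties":{"delta_pos":{"type":"array"},"turn":{"type":"array"},"grip":{"type":"array"}},"required":["delta_pos","turn","grip"]}

```bash
mkdir -p pics; ls
python3 - <<'E'
from rig import *
import cv2
s=read_state();print(s)
for n in("top","side"):
    c=capture(n);cv2.imwrite(f"pics/{n}0.png",c["color"]);print(n,{k:v for k,v in c.items() if k!="color"})
E
```

```text
pics
{'time_s': 0.0, 'joint_positions': array([-8.33925555e+01,  3.02794687e+01,  8.21554212e+01, -1.31264139e-03,
        6.76865004e+01, -1.02272914e+01]), 'qvel': array([ 0.01344406, -0.05695829,  0.10361754,  0.0802449 ,  0.04337378,
        0.02108276]), 'tau': array([ 2.25302065e-04, -4.40041888e+01, -1.76591921e+01,  6.31152629e-02,
        5.82246878e-02, -1.59925512e-04]), 'position': array([ 0.18093905, -0.5974323 ,  0.19397163]), 'tcp_rot': array([[ 9.57141615e-01,  2.89620196e-01, -2.64839776e-04],
       [ 2.89620099e-01, -9.57139373e-01,  2.10214811e-03],
       [ 3.55335971e-04, -2.08875636e-03, -9.99997755e-01]]), 'force': array([-0.15642784,  0.1660384 ,  0.2037769 ]), 'moment': array([ 0.01502481,  0.04517238, -0.01706384]), 'grasp_force': 0.0, 'opening': 0.9989142980353694}
top {'fovy': 53.27924154961784, 'cx': 319.1027314999727, 'cy': 198.98160601058544, 'camera_from_world': array([[-0.00518019, -0.9997158 ,  0.02326972, -0.07390693],
       [ 0.98700917, -0.00137482,  0.16065805, -0.53399885],
       [-0.1605804 ,  0.02379967,  0.98673579, -1.0125248 ],
       [ 0.        ,  0.        ,  0.        ,  1.        ]])}
side {'fovy': 43.43987705233303, 'cx': 324.2983669359244, 'cy': 199.3832175185521, 'camera_from_world': array([[-0.99708497, -0.07492654, -0.01440748,  0.5419232 ],
       [ 0.03308856, -0.59477399,  0.80321171, -0.09069418],
       [-0.06875107,  0.8003936 ,  0.59551942, -1.22276717],
       [ 0.        ,  0.        ,  0.        ,  1.        ]])}
```

View pics/top0.png

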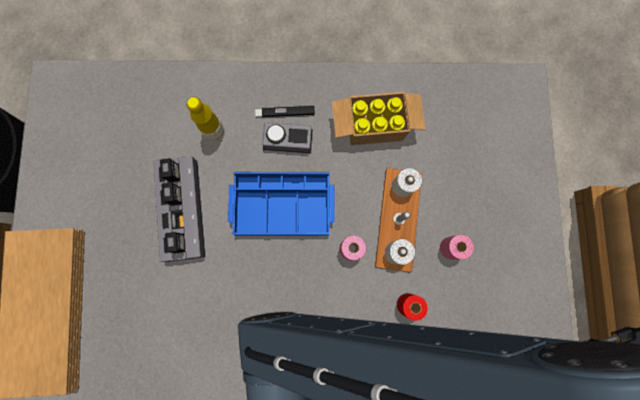

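View pics/side0.png

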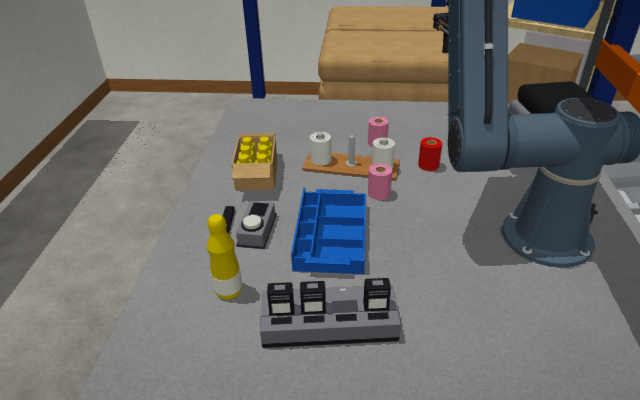

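The top view shows packs at about (169,168), (171,192) and (174,241). The white rolls are at (409,180) and (402,252), the tray centre at (281,205) and the button at (276,133). One charger bay and the middle spindle are empty.

Run:
```python
import cv2
i=cv2.imread("pics/top0.png")
cv2.imwrite("pics/cropA.png",cv2.resize(i[115:275,145:345],None,fx=4,fy=3.75 and 4,interpolation=cv2.INTER_CUBIC)[:600])
a=cv2.resize(i[115:265,145:340],None,fx=4,fy=4,interpolation=cv2.INTER_CUBIC)
cv2.imwrite("pics/cropA.png",a)
b=cv2.resize(i[160:275,370:440],None,fx=5,fy=5,interpolation=cv2.INTER_CUBIC)
cv2.imwrite("pics/cropB.png",b)
```

```text
(no output)
```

View pics/cropA.png

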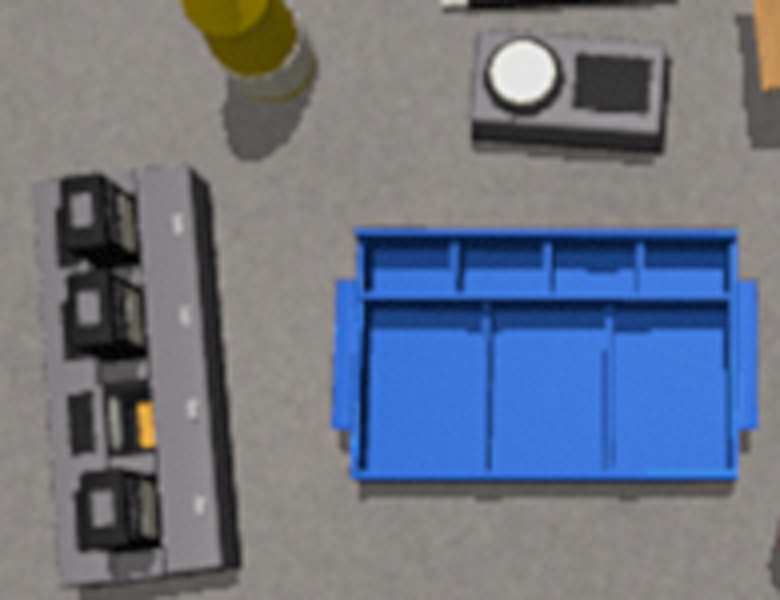

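View pics/cropB.png

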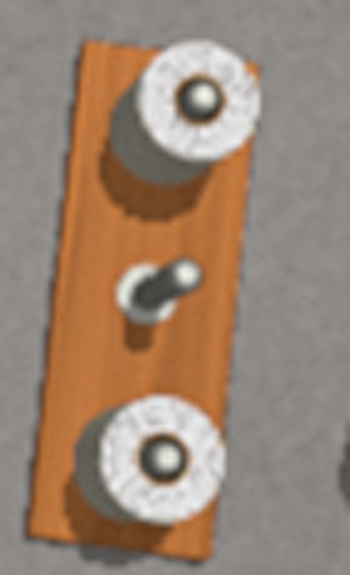

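The crops show the charger's top corners at crop A pixels (35,180), (188,166), (222,568) and (65,582). The tray's lane outer wall runs from (357,233) to (737,233). The roll tops are centred at crop B (199,100) and (162,459).

```bash
cat > h.py <<'E'
from rig import *
import numpy as np, cv2
def ray(c,u,v,z):
    M=c["camera_from_world"];R=M[:3,:3];t=M[:3,3];f=200/np.tan(np.radians(c["fovy"]/2))
    d=R.T@np.array([(u-c["cx"])/f,-(v-c["cy"])/f,-1]);o=-R.T@t
    return (o+d*(z-o[2])/d[2])[:2]
def proj(c,p):
    M=c["camera_from_world"];q=M[:3,:3]@np.array(p)+M[:3,3];f=200/np.tan(np.radians(c["fovy"]/2))
    return c["cx"]-f*q[0]/q[2],c["cy"]+f*q[1]/q[2]
E
python3 - <<'E'
from h import *
c=capture("top")
A=lambda u,v,z:ray(c,145+u/4,115+v/4,z).round(4)
B=lambda u,v,z:ray(c,370+u/5,160+v/5,z).round(4)
print("charger",[A(*p,.052) for p in((35,180),(188,166),(222,568),(65,582))])
print("packs sq",[A(*p,.112) for p in((83,212),(90,308),(102,507))])
print("tray lane",[A(*p,.055) for p in((357,231),(737,231),(360,297),(735,297))],"low",[A(*p,.042) for p in((352,477),(738,477))])
print("button",A(523,72,.056),"soap",A(277,75,.03))
print("rolls",B(199,100,.092),B(162,459,.092))
print("stand",[B(*p,.012) for p in((85,42),(260,65),(210,560),(28,538))],"spindle",B(185,273,.104))
E
```

```text
charger [array([0.6376, 0.3616]), array([0.6472, 0.2616]), array([0.3829, 0.228 ]), array([0.3746, 0.3268])]
packs sq [array([0.6013, 0.3069]), array([0.5406, 0.2993]), array([0.4186, 0.2853])]
tray lane [array([0.6024, 0.1481]), array([ 0.6024, -0.1027]), array([0.5581, 0.1448]), array([ 0.5579, -0.101 ])] low [array([0.4413, 0.1491]), array([ 0.4405, -0.1025])]
button [0.7115 0.0401] soap [0.7176 0.2106]
rolls [ 0.5749 -0.3072] [ 0.3926 -0.281 ]
stand [array([ 0.6248, -0.2655]), array([ 0.6117, -0.3627]), array([ 0.3413, -0.3232]), array([ 0.3534, -0.2261])] spindle [ 0.4842 -0.2934]
```

>>> jog_arm(
  delta_pos=[
    [39.4,29.05,0],
    [39.4,29.05,0],
    [39.4,29.05,0],
    [39.4,29.05,0],
    [39.4,29.05,0],
    [39.4,29.05,0],
    [39.4,29.05,0],
    [39.4,29.05,0],
    [39.4,29.05,0],
    [39.4,29.05,0],
    [39.4,29.05,0],
    [39.4,29.05,-6],
  ],
  turn=[0,0,0,0,0,0,0,0,0,0,0,0],
  grip=[0,0,0,0,0,0,0,0,0,0,0,0],
)

```text
time_s: 1.65
position: [0.5783, -0.3124, 0.1399]
tcp_rot: [[0.958, 0.287, 0.011], [0.287, -0.958, -0.009], [0.008, 0.012, -1.0]]
force: [1.1, -0.6, -0.9]
opening: 0.998
grasp_force: 0.0
```

Run:
```python
from h import *
s=read_state();print(s["position"],s["force"],s["tcp_rot"][:,1])
c=capture("wrist");cv2.imwrite("pics/w1.png",c["color"]);print(proj(c,(.575,-.307,.092)),-c["camera_from_world"][:3,:3].T@c["camera_from_world"][:3,3])
```

```text
[ 0.57832672 -0.31236274  0.1399387 ] [ 1.08925828 -0.61632813 -0.9041234 ] [ 0.28734126 -0.95775361  0.01195945]
(np.float64(316.2021212202514), np.float64(208.6555285667882)) [ 0.65562753 -0.28687839  0.3304365 ]
```

View pics/w1.png

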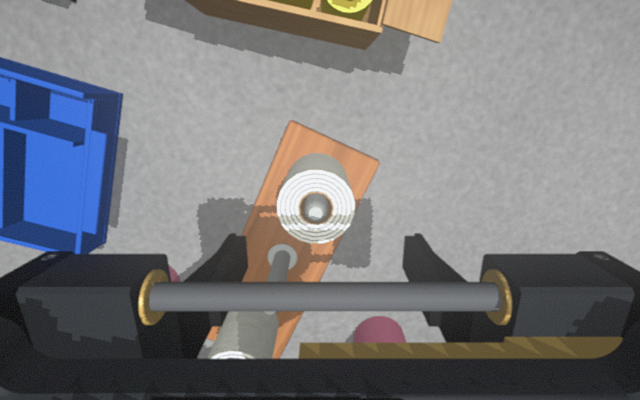

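The roll top is at (316,205), within 3 px of the prediction, so I'll descend and grip.

>>> jog_arm(
  delta_pos=[
    [0,0,0],
    [0,0,-3],
    [0,0,-6],
    [0,0,-8],
    [0,0,-8],
    [0,0,-8],
    [0,0,-8],
    [0,0,-8],
    [0,0,-8],
    [0,0,-8],
    [0,0,-8],
    [0,0,-8],
  ],
  turn=[0,0,0,0,0,0,0,0,0,0,0,0],
  grip=[0,0,0,0,0,0,1,1,1,1,1,1],
)

```text
time_s: 3.2
position: [0.5751, -0.3075, 0.0552]
tcp_rot: [[0.957, 0.29, 0.0], [0.29, -0.957, 0.0], [0.0, -0.0, -1.0]]
force: [-0.9, 1.0, 3.5]
opening: 0.701
grasp_force: 30.0
```

>>> jog_arm(
  delta_pos=[
    [0,0,1],
    [0,0,3],
    [0,0,6],
    [0,0,10],
    [0,0,13],
    [0,0,13],
    [-1.5,5,13],
    [-3,10,13],
    [-4.5,15,13],
    [-6,20,13],
    [-7.6,24.75,13],
    [-7.6,24.75,13],
  ],
  turn=[0,0,0,0,0,0,10,20,30,40,50,60],
  grip=[1,1,1,1,1,1,1,1,1,1,1,1],
)

```text
time_s: 4.7
position: [0.495, -0.0561, 0.1831]
tcp_rot: [[0.218, 0.976, -0.006], [0.976, -0.218, 0.003], [0.001, -0.007, -1.0]]
force: [0.1, -0.4, -0.6]
opening: 0.698
grasp_force: 30.0
```

```bash
cat >> h.py <<'E'
TRAY=np.array([.521,.023,0.])
def tray(c):
    """tray top-view pose: fit blue mask extents"""
    hsv=cv2.cvtColor(c["color"],cv2.COLOR_BGR2HSV)
    m=cv2.inRange(hsv,(100,120,60),(125,255,255)); return m
def look(name):
    c=capture("top");cv2.imwrite(f"pics/{name}.png",cv2.resize(c["color"][90:280,140:440],None,fx=2.6,fy=2.6,interpolation=cv2.INTER_CUBIC))
    m=tray(c);m[:,:200]=0;m[280:]=0;m[:110]=0;ys,xs=np.nonzero(m)
    print("blue px cols",np.percentile(xs,[0,1,99,100]),"rows",np.percentile(ys,[0,1,99,100]),len(xs))
E
python3 - <<'E'
from h import *
m0={"color":cv2.imread("pics/top0.png")}
m=tray(m0);m[:,:200]=0;m[280:]=0;m[:110]=0;ys,xs=np.nonzero(m);print("ref",np.percentile(xs,[0,1,99,100]),np.percentile(ys,[0,1,99,100]),len(xs))
look("t1");s=read_state();print(s["position"],s["grasp_force"],s["opening"])
E
```

```text
ref [228. 230. 332. 334.] [172. 172. 234. 234.] 6379
blue px cols [228.   229.   331.35 334.  ] rows [172. 172. 229. 234.] 1666
[ 0.49662141 -0.05791311  0.18335643] 29.992502722889185 0.701707355657501
```

View pics/t1.png

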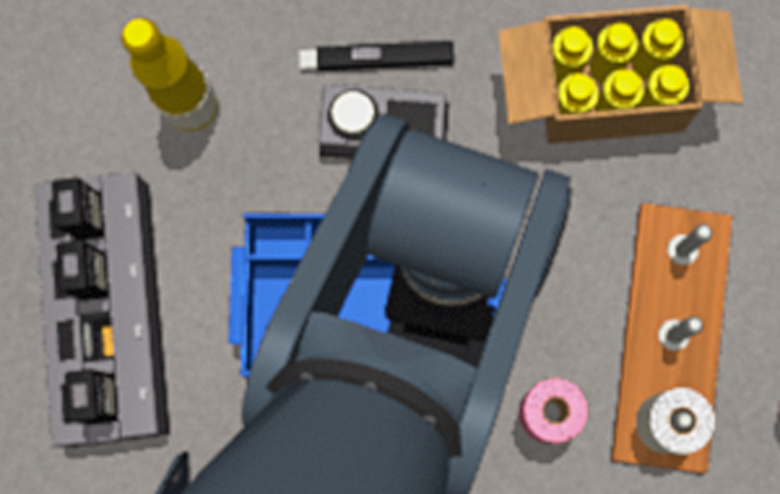

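The tray hasn't moved: its pixel extents are unchanged. The roll is held above the right-hand wide bay, so I'll lower it.

>>> jog_arm(
  delta_pos=[
    [0,0,0],
    [0,0,-4],
    [0,0,-8],
    [0,0,-10],
    [0,0,-12],
    [0,0,-13],
    [0,0,-13.6],
    [0,0,-13.6],
    [0,0,-13.6],
    [0,0,-13.6],
    [0,0,-13.6],
  ],
  turn=[10,13.2,13.2,13.2,13.2,13.2,13.2,13.2,13.2,13.2,13.2],
  grip=[1,1,1,1,1,1,1,1,1,0.18,0.18],
)

```text
time_s: 6.12
position: [0.4994, -0.0603, 0.0493]
tcp_rot: [[-0.001, 1.0, 0.001], [1.0, 0.001, -0.0], [-0.0, 0.001, -1.0]]
force: [0.5, -0.4, -0.5]
opening: 0.805
grasp_force: 0.0
```

>>> jog_arm(
  delta_pos=[
    [0,0,1],
    [0,0,6],
    [0,0,12],
    [0,0,13.6],
    [-2.6,-5.5,13.6],
    [-5.3,-11,13.6],
    [-8,-16.5,13.6],
    [-10.65,-22.1,13.6],
    [-10.65,-22.1,13.6],
    [-10.65,-22.1,13.6],
    [-10.65,-22.1,11.6],
    [-10.65,-22.1,8.6],
  ],
  turn=[0,0,0,0,0,0,0,0,0,0,0,0],
  grip=[0.18,0.18,0.18,0.1,0,0,0,0,0,0,0,0],
)

```text
time_s: 7.62
position: [0.3939, -0.2799, 0.1355]
tcp_rot: [[-0.004, 1.0, 0.002], [1.0, 0.004, -0.002], [-0.002, 0.002, -1.0]]
force: [-0.5, 0.5, -0.6]
opening: 1.003
grasp_force: 0.0
```

>>> jog_arm(
  delta_pos=[
    [0,0,0],
    [0,0,-3],
    [0,0,-6],
    [0,0,-8],
    [0,0,-8],
    [0,0,-8],
    [0,0,-8],
    [0,0,-8],
    [0,0,-8],
    [0,0,-8],
    [0,0,-8],
  ],
  turn=[0,0,0,0,0,0,0,0,0,0,0],
  grip=[0,0,0,0,0,0,1,1,1,1,1],
)

```text
time_s: 9.0
position: [0.3929, -0.2815, 0.0553]
tcp_rot: [[-0.0, 1.0, 0.001], [1.0, 0.0, -0.001], [-0.001, 0.001, -1.0]]
force: [1.3, 1.1, 4.2]
opening: 0.7
grasp_force: 30.0
```

>>> jog_arm(
  delta_pos=[
    [0,0,1],
    [0,0,3],
    [0,0,6],
    [0,0,10],
    [0,0,13],
    [0,0,13],
    [1.8,5,13],
    [3.5,10,13],
    [5.3,15,13],
    [7,20,13],
    [8.8,25,13],
    [10.65,30.4,13],
  ],
  turn=[0,0,0,0,0,0,0,0,0,0,0,0],
  grip=[1,1,1,1,1,1,1,1,1,1,1,1],
)

```text
time_s: 10.5
position: [0.4981, 0.0245, 0.1832]
tcp_rot: [[-0.0, 1.0, -0.003], [1.0, 0.0, 0.0], [0.0, -0.003, -1.0]]
force: [0.5, -0.8, -2.4]
opening: 0.698
grasp_force: 30.0
```

Run:
```python
from h import *
look("t2");s=read_state();print(s["position"],s["grasp_force"],s["opening"])
```

```text
blue px cols [228. 229. 333. 334.] rows [172. 172. 234. 235.] 2483
[0.49989666 0.03127313 0.18351064] 29.998973412439227 0.7064882555820713
```

>>> jog_arm(
  delta_pos=[
    [0,0,0],
    [0,0,0],
    [0,0,-4],
    [0,0,-8],
    [0,0,-10],
    [0,0,-12],
    [0,0,-13],
    [0,0,-13.6],
    [0,0,-13.6],
    [0,0,-13.6],
    [0,0,-13.6],
    [0,0,-13.6],
  ],
  turn=[0,0,0,0,0,0,0,0,0,0,0,0],
  grip=[1,1,1,1,1,1,1,1,1,1,0.18,0.18],
)

```text
time_s: 12.05
position: [0.4995, 0.0228, 0.0495]
tcp_rot: [[-0.001, 1.0, 0.001], [1.0, 0.001, -0.0], [-0.0, 0.001, -1.0]]
force: [-0.2, -0.6, -0.1]
opening: 0.801
grasp_force: 0.0
```

>>> jog_arm(
  delta_pos=[
    [0,0,1],
    [0,0,6],
    [0,0,12],
    [0,0,14.1],
    [2,5.6,14.1],
    [4,11.2,14.1],
    [6,16.8,14.1],
    [8,22.4,14.1],
    [10.3,28.4,14.1],
    [10.3,28.4,14.1],
    [10.3,28.4,14.1],
    [10.3,28.4,14.1],
  ],
  turn=[0,0,0,0,-10.6,-21.2,-31.8,-42.4,-53,-63.6,-74.2,-82.6],
  grip=[0.18,0.18,0.18,0.1,0,0,0,0,0,0,0,0],
)

```text
time_s: 13.55
position: [0.6016, 0.3073, 0.1905]
tcp_rot: [[0.992, 0.125, -0.0], [0.125, -0.992, -0.0], [-0.0, 0.0, -1.0]]
force: [0.7, -0.1, 0.4]
opening: 1.001
grasp_force: 0.0
```

Run:
```python
from h import *
s=read_state();print(s["position"],s["tcp_rot"][:,1])
c=capture("wrist");cv2.imwrite("pics/w2.png",c["color"])
u=np.array([.9915,.129]);n=np.array([-.129,.9915])
for a in(93,31,-93):
    o=np.array([.5106,.2945])+u*a/1000
    print(a,o,[np.round(proj(c,(*(o+u*p*.024+n*q*.014),.112))) for p,q in((1,1),(1,-1),(-1,-1),(-1,1))])
look("t3")
```

```text
[0.60159791 0.30733288 0.19046821] [ 1.24504419e-01 -9.92219053e-01  3.31407337e-05]
93 [0.6028095 0.306497 ] [array([309., 166.]), array([342., 166.]), array([342., 219.]), array([310., 219.])]
31 [0.5413365 0.298499 ] [array([310., 234.]), array([341., 233.]), array([341., 280.]), array([311., 280.])]
-93 [0.4183905 0.282503 ] [array([313., 345.]), array([340., 345.]), array([340., 382.]), array([313., 382.])]
blue px cols [228. 230. 332. 334.] rows [172. 172. 234. 234.] 5327
```

View pics/w2.png

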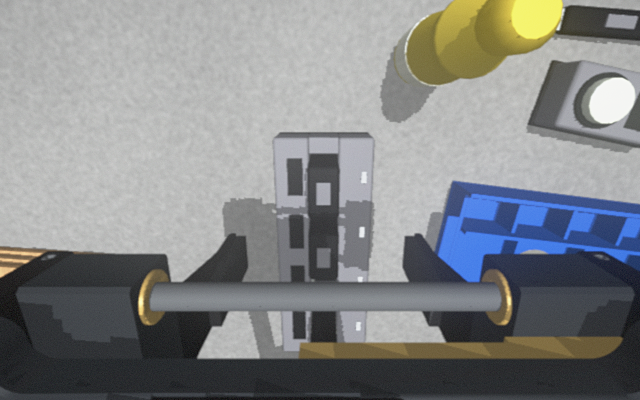

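View pics/t3.png

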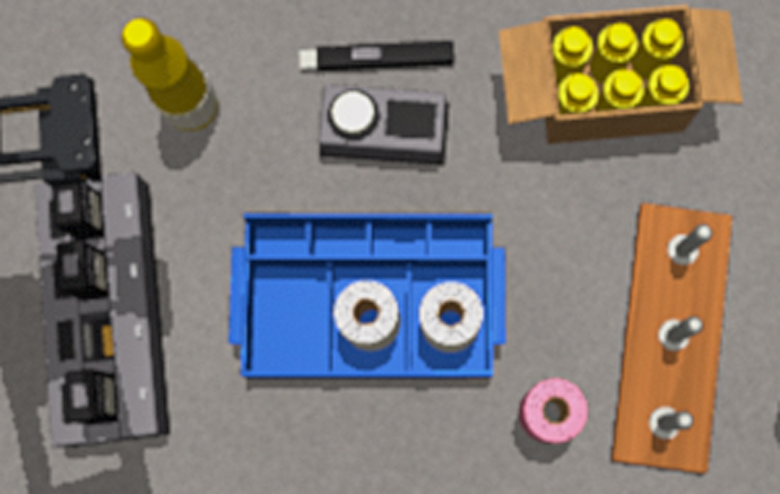

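Both rolls are standing in the wide lane. The pack's top face spans columns 309–340 and starts at row 168, matching the prediction, so I'll descend and grip.

>>> jog_arm(
  delta_pos=[
    [0,0,-4],
    [0,0,-8],
    [0,0,-10.5],
    [0,0,-12.1],
    [0,0,-12.1],
    [0,0,-12.1],
    [0,0,-12.1],
    [0,0,-12.1],
    [0,0,-12.1],
    [0,0,-12.1],
    [0,0,-12.1],
    [0,0,-12.1],
  ],
  turn=[0,0,0,0,0,0,0,0,0,0,0,0],
  grip=[0,0,0,0,0,0.5,1,1,1,1,1,1],
)

```text
time_s: 15.15
position: [0.602, 0.307, 0.0689]
tcp_rot: [[0.992, 0.129, -0.0], [0.129, -0.992, 0.0], [-0.0, -0.0, -1.0]]
force: [0.7, 0.6, 0.1]
opening: 0.315
grasp_force: 29.9
```

>>> jog_arm(
  delta_pos=[
    [0,0,0.3],
    [0,0,0.6],
    [0,0,0.9],
    [0,0,1.2],
    [0,0,1.6],
    [0,0,2],
    [0,0,2.5],
    [0,0,3.5],
    [0,0,5],
    [0,0,8],
    [0,0,11.5],
    [0,0,12],
  ],
  turn=[0,0,0,0,0,0,0,0,0,0,0,0],
  grip=[1,1,1,1,1,1,1,1,1,1,1,1],
)

```text
time_s: 16.65
position: [0.6052, 0.3077, 0.1942]
tcp_rot: [[0.992, 0.129, 0.01], [0.129, -0.992, 0.003], [0.01, -0.002, -1.0]]
force: [0.4, 0.3, -2.1]
opening: 0.322
grasp_force: 29.9
```

Run:
```python
from h import *
s=read_state();print(s["position"],s["force"],s["grasp_force"],s["opening"])
c=capture("side");cv2.imwrite("pics/s1.png",cv2.resize(c["color"][150:400,180:440],None,fx=2.3,fy=2.3))
```

```text
[0.60519693 0.30771068 0.19420318] [ 0.40272263  0.31282495 -2.13575999] 29.903615713119507 0.32242517332432147
```

View pics/s1.png

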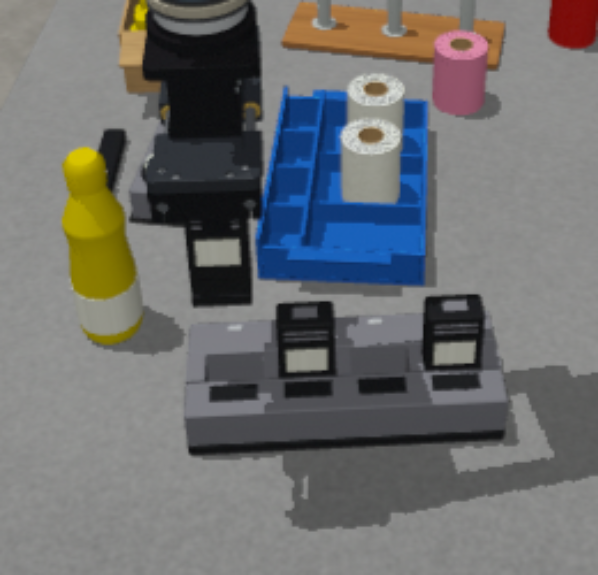

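>>> jog_arm(
  delta_pos=[
    [0,0,0],
    [-0.4,-3,0],
    [-0.8,-6,0],
    [-1.2,-9,0],
    [-1.6,-12,0],
    [-2,-15,0],
    [-2.3,-18,0],
    [-2.3,-19.05,0],
    [-2.3,-19.05,0],
    [-2.3,-19.05,0],
    [-2.3,-19.05,0],
  ],
  turn=[10,20,30,40,50,60,70,80,82.6,82.6,82.6],
  grip=[1,1,1,1,1,1,1,1,1,1,1],
)

```text
time_s: 18.08
position: [0.5785, 0.1164, 0.1883]
tcp_rot: [[-0.0, 1.0, -0.001], [1.0, 0.0, -0.0], [-0.0, -0.001, -1.0]]
force: [1.1, -0.4, -2.6]
opening: 0.32
grasp_force: 29.9
```

Run:
```python
from h import *
look("t4");s=read_state();print(s["position"],s["tcp_rot"][:,1],s["grasp_force"],s["opening"])
```

```text
blue px cols [233. 235. 337. 338.] rows [171. 171. 233. 233.] 5020
[0.57865084 0.11648582 0.18846505] [ 9.99999511e-01  3.83768583e-04 -9.11892540e-04] 29.90338146686554 0.318949868066738
```

The tray's pixel extents shifted by about 5 columns, so it was knocked. I'll look closer.

Run:
```python
from h import *
c=capture("top");cv2.imwrite("pics/t5.png",cv2.resize(c["color"][155:255,215:350],None,fx=5.5,fy=5.5,interpolation=cv2.INTER_CUBIC))
```

```text
(no output)
```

View pics/t5.png

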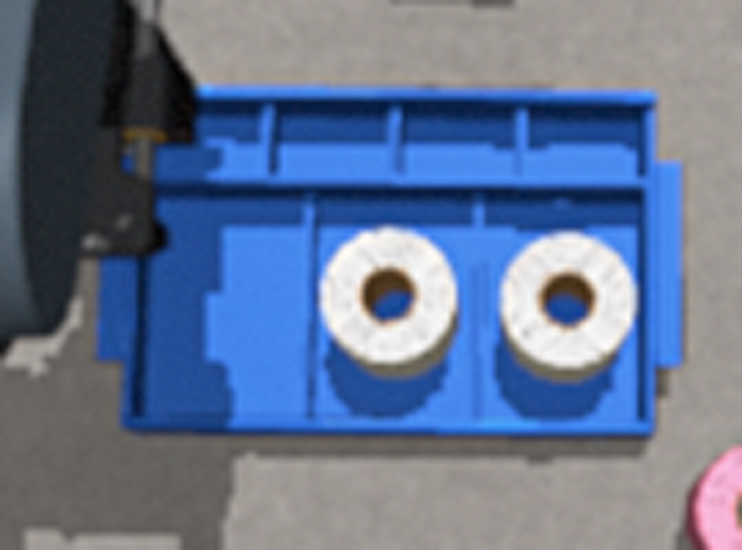

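Run:
```python
from h import *
c=capture("top");A=lambda u,v,z:ray(c,215+u/5.5,155+v/5.5,z).round(4)
print("outer",A(200,87,.055),A(655,93,.055),"inner wall",A(160,184,.055),A(645,186,.055),"low",A(125,430,.042),A(652,434,.042))
print("ribs(42)",[A(*p,.042) for p in((268,105),(396,108),(521,110))],"rolls",A(389,297,.085),A(568,305,.085))
```

```text
outer [0.6076 0.1032] [ 0.6047 -0.1156] inner wall [0.5602 0.1212] [ 0.5591 -0.1103] low [0.4441 0.1369] [ 0.4413 -0.1131]
ribs(42) [array([0.6017, 0.072 ]), array([0.6002, 0.0099]), array([ 0.5992, -0.0509])] rolls [0.5015 0.0099] [ 0.4976 -0.0724]
```

The tray moved to a centre of about (0.524, 0.0105) with a yaw of about -0.7°. The rolls are still inside, and I'll place into the corrected bay.

>>> jog_arm(
  delta_pos=[
    [0.4,-1.3,0],
    [0.4,-1.3,-3],
    [0.4,-1.3,-6],
    [0.4,-1.3,-8],
    [0.4,-1.3,-9.5],
    [0.4,-1.3,-11],
    [0.4,-1.3,-12],
    [0.4,-1.3,-12.6],
    [0.4,-1.3,-12.6],
    [0.4,-1.3,-12.6],
    [0.4,-1.3,-12.6],
  ],
  turn=[-0.7,-0.7,-0.7,-0.7,-0.7,-0.7,-0.7,-0.7,-0.7,-0.7,-0.7],
  grip=[1,1,1,1,1,1,1,1,1,1,1],
)

```text
time_s: 19.6
position: [0.5834, 0.1033, 0.0635]
tcp_rot: [[0.012, 1.0, 0.001], [1.0, -0.012, -0.0], [0.0, 0.001, -1.0]]
force: [0.4, 0.3, -3.0]
opening: 0.324
grasp_force: 29.9
```

>>> jog_arm(
  delta_pos=[
    [0,0,-0.1],
    [0,0,-0.1],
    [0,0,-0.1],
    [0,0,2],
    [0,0,6],
    [0,0,11],
    [0,0,12.7],
  ],
  turn=[0,0,0,0,0,0,0],
  grip=[0.5,0.5,0.5,0.5,0.4,0.2,0],
)

```text
time_s: 20.48
position: [0.5852, 0.1033, 0.1937]
tcp_rot: [[0.012, 1.0, 0.007], [1.0, -0.012, -0.0], [0.0, 0.007, -1.0]]
force: [0.4, -0.5, -0.2]
opening: 0.739
grasp_force: 0.0
```

>>> jog_arm(
  delta_pos=[
    [0,3,0],
    [-0.7,6,0],
    [-1.4,9,0],
    [-2.1,12,0],
    [-2.8,15,0],
    [-3.5,18,0],
    [-4.2,19.55,0],
    [-4.2,19.55,0],
    [-4.2,19.55,0],
    [-4.2,19.55,0],
  ],
  turn=[-10,-20,-30,-40,-50,-60,-70,-80,-81.9,-81.9],
  grip=[0,0,0,0,0,0,0,0,0,0],
)

```text
time_s: 21.72
position: [0.5411, 0.2986, 0.19]
tcp_rot: [[0.991, 0.131, 0.0], [0.131, -0.991, -0.0], [0.0, 0.0, -1.0]]
force: [-0.5, -1.1, 0.2]
opening: 0.999
grasp_force: 0.0
```

>>> jog_arm(
  delta_pos=[
    [0,0,-4],
    [0,0,-8],
    [0,0,-10.5],
    [0,0,-12.1],
    [0,0,-12.1],
    [0,0,-12.1],
    [0,0,-12.1],
    [0,0,-12.1],
    [0,0,-12.1],
    [0,0,-12.1],
    [0,0,-12.1],
    [0,0,-12.1],
  ],
  turn=[0,0,0,0,0,0,0,0,0,0,0,0],
  grip=[0,0,0,0,0,0.5,1,1,1,1,1,1],
)

```text
time_s: 23.22
position: [0.5409, 0.2992, 0.0689]
tcp_rot: [[0.992, 0.129, -0.0], [0.129, -0.992, 0.001], [-0.0, -0.001, -1.0]]
force: [-0.3, 1.4, 0.2]
opening: 0.312
grasp_force: 29.9
```

>>> jog_arm(
  delta_pos=[
    [0,0,0.3],
    [0,0,0.6],
    [0,0,0.9],
    [0,0,1.2],
    [0,0,1.6],
    [0,0,2],
    [0,0,2.5],
    [0,0,3.5],
    [0,0,5],
    [0,0,8],
    [0,0,11.5],
    [0,0,12],
  ],
  turn=[0,0,0,0,0,0,0,0,0,0,0,0],
  grip=[1,1,1,1,1,1,1,1,1,1,1,1],
)

```text
time_s: 24.72
position: [0.5441, 0.2995, 0.1936]
tcp_rot: [[0.992, 0.129, 0.009], [0.129, -0.992, 0.003], [0.01, -0.001, -1.0]]
force: [-0.3, 0.3, -3.6]
opening: 0.316
grasp_force: 29.9
```

>>> jog_arm(
  delta_pos=[
    [0,0,0],
    [0.6,-4,0],
    [1.2,-8,0],
    [1.8,-12,0],
    [2.4,-16,0],
    [3,-20,0],
    [3.6,-24,0],
    [4.15,-25.8,0],
    [4.15,-25.8,0],
    [4.15,-25.8,0],
    [4.15,-25.8,0],
  ],
  turn=[10,20,30,40,50,60,70,80,81.9,81.9,81.9],
  grip=[1,1,1,1,1,1,1,1,1,1,1],
)

```text
time_s: 26.1
position: [0.582, 0.042, 0.1888]
tcp_rot: [[0.012, 1.0, -0.001], [1.0, -0.012, 0.0], [0.0, -0.001, -1.0]]
force: [-1.1, 0.3, -3.1]
opening: 0.325
grasp_force: 29.9
```

Run:
```python
from h import *
c=capture("top");cv2.imwrite("pics/t6.png",cv2.resize(c["color"][155:255,215:350],None,fx=5.5,fy=5.5,interpolation=cv2.INTER_CUBIC))
look("x");s=read_state();print(s["position"],s["force"],s["grasp_force"],s["opening"])
```

```text
blue px cols [251. 254. 338. 338.] rows [171. 171. 233. 233.] 3103
[0.58221663 0.04181697 0.18892828] [-0.34108279 -0.3406165  -3.4161778 ] 29.8857781291008 0.31943243422250306
```

View pics/t6.png

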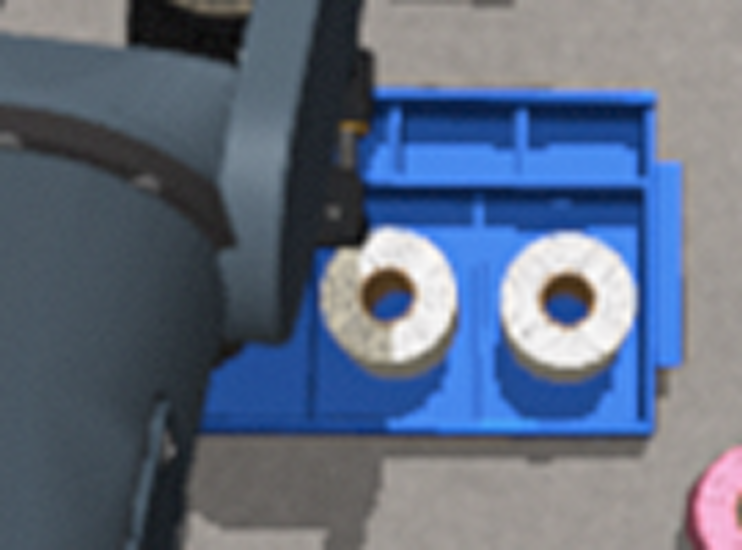

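The tray is unchanged: the right corner is still at (655,93) and the rolls are in the same place. I'll lower the second pack.

>>> jog_arm(
  delta_pos=[
    [0,0,0],
    [0,0,-3],
    [0,0,-6],
    [0,0,-8],
    [0,0,-9.5],
    [0,0,-11],
    [0,0,-12],
    [0,0,-12.6],
    [0,0,-12.6],
    [0,0,-12.6],
    [0,0,-12.6],
  ],
  turn=[0,0,0,0,0,0,0,0,0,0,0],
  grip=[1,1,1,1,1,1,1,1,1,1,1],
)

```text
time_s: 27.58
position: [0.5829, 0.0408, 0.0635]
tcp_rot: [[0.012, 1.0, 0.001], [1.0, -0.012, -0.0], [-0.0, 0.001, -1.0]]
force: [-0.1, -0.1, -2.1]
opening: 0.315
grasp_force: 29.9
```

>>> jog_arm(
  delta_pos=[
    [0,0,-0.1],
    [0,0,-0.1],
    [0,0,-0.1],
    [0,0,2],
    [0,0,6],
    [0,0,11],
    [0,0,12.7],
  ],
  turn=[0,0,0,0,0,0,0],
  grip=[0.5,0.5,0.5,0.5,0.4,0.2,0],
)

```text
time_s: 28.45
position: [0.5846, 0.0406, 0.1936]
tcp_rot: [[0.012, 1.0, 0.007], [1.0, -0.012, -0.001], [-0.001, 0.007, -1.0]]
force: [0.5, 0.4, -0.7]
opening: 0.741
grasp_force: 0.0
```

>>> jog_arm(
  delta_pos=[
    [-2,3,0],
    [-4,6,0],
    [-6,9,0],
    [-8,12,0],
    [-10,15,0],
    [-12,18,0],
    [-14,21,0],
    [-16.4,24.25,0],
    [-16.4,24.25,0],
    [-16.4,24.25,0],
    [-16.4,24.25,0],
    [-16.4,24.25,0],
  ],
  turn=[-10,-20,-30,-40,-50,-60,-70,-80,-81.9,-81.9,-81.9,-81.9],
  grip=[0,0,0,0,0,0,0,0,0,0,0,0],
)

```text
time_s: 29.95
position: [0.4192, 0.2826, 0.1899]
tcp_rot: [[0.992, 0.128, 0.0], [0.128, -0.992, -0.0], [0.0, 0.0, -1.0]]
force: [0.0, -0.5, -0.6]
opening: 1.006
grasp_force: 0.0
```

>>> jog_arm(
  delta_pos=[
    [0,0,-4],
    [0,0,-8],
    [0,0,-10.5],
    [0,0,-12.1],
    [0,0,-12.1],
    [0,0,-12.1],
    [0,0,-12.1],
    [0,0,-12.1],
    [0,0,-12.1],
    [0,0,-12.1],
    [0,0,-12.1],
    [0,0,-12.1],
  ],
  turn=[0,0,0,0,0,0,0,0,0,0,0,0],
  grip=[0,0,0,0,0,0.5,1,1,1,1,1,1],
)

```text
time_s: 31.45
position: [0.4185, 0.2838, 0.069]
tcp_rot: [[0.992, 0.129, 0.0], [0.129, -0.992, 0.001], [0.0, -0.001, -1.0]]
force: [-0.8, 1.4, -0.2]
opening: 0.32
grasp_force: 29.9
```

Next bay is at (0.5815, -0.021), a shift of (+16.3, -30.4) cm.

>>> jog_arm(
  delta_pos=[
    [0,0,0.3],
    [0,0,0.6],
    [0,0,0.9],
    [0,0,1.2],
    [0,0,1.6],
    [0,0,2],
    [0,0,2.5],
    [0,0,3.5],
    [0,0,5],
    [0,0,8],
    [0,0,11.5],
    [0,0,12],
  ],
  turn=[0,0,0,0,0,0,0,0,0,0,0,0],
  grip=[1,1,1,1,1,1,1,1,1,1,1,1],
)

```text
time_s: 32.95
position: [0.4211, 0.2837, 0.1926]
tcp_rot: [[0.992, 0.13, 0.008], [0.13, -0.992, 0.002], [0.008, -0.001, -1.0]]
force: [0.8, -0.6, -1.4]
opening: 0.32
grasp_force: 29.9
```

>>> jog_arm(
  delta_pos=[
    [0,0,0],
    [2,-4,0],
    [4,-8,0],
    [6,-12,0],
    [8,-16,0],
    [10.5,-20,0],
    [13,-24,0],
    [15.5,-28,0],
    [16.3,-30.4,0],
    [16.3,-30.4,0],
    [16.3,-30.4,0],
    [16.3,-30.4,0],
  ],
  turn=[10,20,30,40,50,60,70,80,81.9,81.9,81.9,81.9],
  grip=[1,1,1,1,1,1,1,1,1,1,1,1],
)

```text
time_s: 34.45
position: [0.5806, -0.0195, 0.1887]
tcp_rot: [[0.011, 1.0, -0.001], [1.0, -0.011, 0.0], [0.0, -0.001, -1.0]]
force: [-0.1, -0.4, -2.5]
opening: 0.318
grasp_force: 29.9
```

Run:
```python
from h import *
c=capture("top");cv2.imwrite("pics/t7.png",cv2.resize(c["color"][100:255,200:350],None,fx=3.8,fy=3.8,interpolation=cv2.INTER_CUBIC))
look("x");s=read_state();print(s["position"],s["force"],s["grasp_force"],s["opening"])
```

```text
blue px cols [289. 290. 338. 338.] rows [171. 172. 233. 233.] 1486
[ 0.58102931 -0.01965777  0.18896886] [-0.76531358  0.77806561 -2.97422958] 29.881747663021088 0.3190702205619753
```

View pics/t7.png

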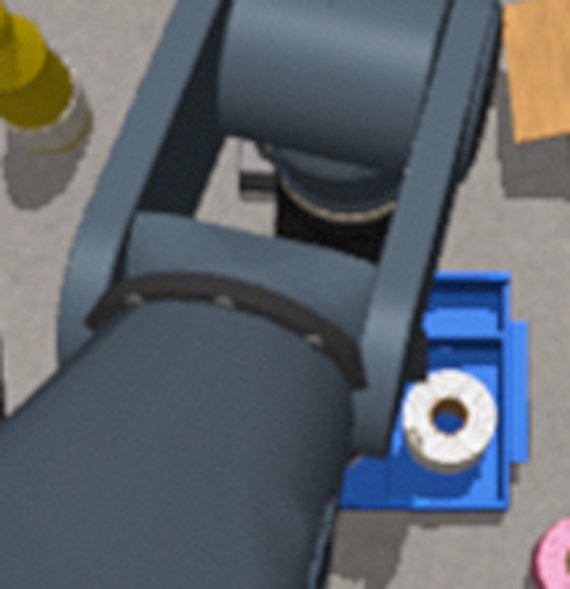

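The tray is still in place, with its right edge at column 338. I'll lower the third pack.

>>> jog_arm(
  delta_pos=[
    [0,0,0],
    [0,0,-3],
    [0,0,-6],
    [0,0,-8],
    [0,0,-9.5],
    [0,0,-11],
    [0,0,-12],
    [0,0,-12.6],
    [0,0,-12.6],
    [0,0,-12.6],
    [0,0,-12.6],
  ],
  turn=[0,0,0,0,0,0,0,0,0,0,0],
  grip=[1,1,1,1,1,1,1,1,1,1,1],
)

```text
time_s: 35.92
position: [0.5819, -0.0208, 0.0635]
tcp_rot: [[0.012, 1.0, 0.001], [1.0, -0.012, -0.0], [-0.0, 0.001, -1.0]]
force: [0.3, -0.3, -2.9]
opening: 0.319
grasp_force: 29.9
```

>>> jog_arm(
  delta_pos=[
    [0,0,-0.1],
    [0,0,-0.1],
    [0,0,-0.1],
    [0,0,2],
    [0,0,6],
    [0,0,11],
    [0,0,12.7],
  ],
  turn=[0,0,0,0,0,0,0],
  grip=[0.5,0.5,0.5,0.5,0.4,0.2,0],
)

```text
time_s: 36.8
position: [0.5836, -0.0211, 0.1937]
tcp_rot: [[0.012, 1.0, 0.007], [1.0, -0.012, -0.001], [-0.001, 0.007, -1.0]]
force: [0.3, -0.2, -0.2]
opening: 0.743
grasp_force: 0.0
```

>>> jog_arm(
  delta_pos=[
    [-2,-6,0],
    [-4,-12,0],
    [-6,-18,0],
    [-8,-24,0],
    [-9,-28,0],
    [-9,-28,0],
    [-9,-28,0],
    [-9,-28,0],
  ],
  turn=[0,0,0,0,0,0,0,0],
  grip=[0,0,0,0,0.5,1,1,1],
)

```text
time_s: 37.8
position: [0.4917, -0.2991, 0.1899]
tcp_rot: [[0.01, 1.0, -0.0], [1.0, -0.01, 0.001], [0.001, -0.0, -1.0]]
force: [-0.0, 0.6, 0.5]
opening: 0.633
grasp_force: 0.0
```

Run:
```python
from h import *
c=capture("top");a=cv2.resize(c["color"][115:255,215:350],None,fx=4,fy=4,interpolation=cv2.INTER_CUBIC)
cv2.imwrite("pics/t8.png",a);print(read_state()["position"])
B=lambda u,v,z:ray(c,215+u/4,115+v/4,z)
look("x")
```

```text
[ 0.49185064 -0.29913531  0.18995546]
blue px cols [233. 234. 338. 338.] rows [171. 171. 232. 233.] 3202
```

View pics/t8.png

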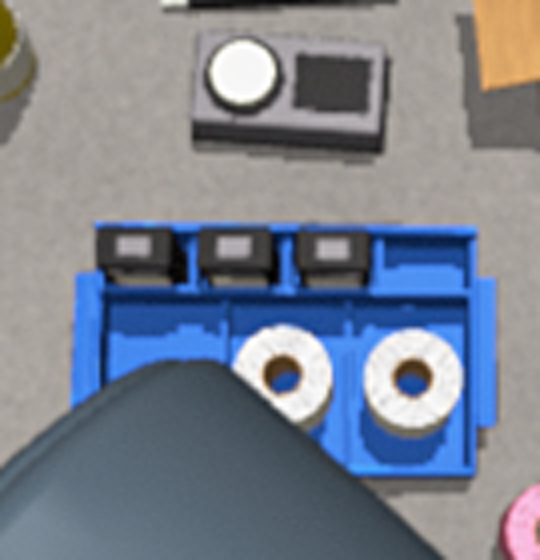

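All three packs stand in the lane at about (137,250), (237,250) and (334,250), and the rolls are in their bays. The button at (243,72) works out to (0.7115, 0.040).

>>> jog_arm(
  delta_pos=[
    [3.6,5.7,0],
    [7.2,11.4,0],
    [10.8,17,0],
    [14.5,22.7,0],
    [18.2,28.4,0],
    [22,34.1,0],
    [22,34.1,0],
    [22,34.1,0],
    [22,34.1,-5],
    [22,34.1,-10],
    [22,34.1,-12],
    [22,34.1,-12],
  ],
  turn=[0,0,0,0,0,0,0,0,0,0,0,0],
  grip=[1,1,1,1,1,1,1,1,1,1,1,1],
)

```text
time_s: 39.4
position: [0.7103, 0.0399, 0.0687]
tcp_rot: [[0.012, 1.0, -0.003], [1.0, -0.012, 0.0], [0.0, -0.003, -1.0]]
force: [1.2, -0.2, 0.8]
opening: 0.002
grasp_force: 0.0
```

>>> jog_arm(
  delta_pos=[
    [0,0,-0.7],
    [0,0,-1.2],
    [0,0,-1.5],
    [0,0,-1.8],
    [0,0,-1.95],
    [0,0,-2],
    [0,0,-2],
  ],
  turn=[0,0,0,0,0,0,0],
  grip=[1,1,1,1,1,1,1],
)

```text
time_s: 40.28
position: [0.7115, 0.0403, 0.0499]
tcp_rot: [[0.012, 1.0, -0.0], [1.0, -0.012, 0.0], [0.0, -0.0, -1.0]]
force: [0.4, -0.4, 0.5]
opening: 0.005
grasp_force: 0.0
```

There's hardly any force at 50 mm, so I'll go slightly lower and watch the reading.

>>> jog_arm(
  delta_pos=[
    [0,0,-0.1],
    [0,0,-0.2],
    [0,0,-0.2],
    [0,0,-0.2],
  ],
  turn=[0,0,0,0],
  grip=[1,1,1,1],
)

```text
time_s: 40.78
position: [0.7115, 0.0403, 0.0479]
tcp_rot: [[0.012, 1.0, -0.0], [1.0, -0.012, -0.0], [-0.0, -0.0, -1.0]]
force: [0.6, -0.6, 0.3]
opening: 0.004
grasp_force: 0.0
```

Run:
```python
from h import *
s=read_state();print(s["position"],s["force"],s["moment"])
c=capture("side");p=proj(c,(.7115,.04,.056));print(p)
x,y=int(p[0]),int(p[1]);cv2.imwrite("pics/s9.png",cv2.resize(c["color"][y-45:y+45,x-60:x+60],None,fx=6,fy=6,interpolation=cv2.INTER_CUBIC))
```

```text
[0.71150142 0.04033817 0.04791472] [ 0.57477977 -0.63537889  0.25644092] [-0.09350882 -0.11449442 -0.03257545]
(np.float64(253.00064356778668), np.float64(218.51289975213464))
```

View pics/s9.png

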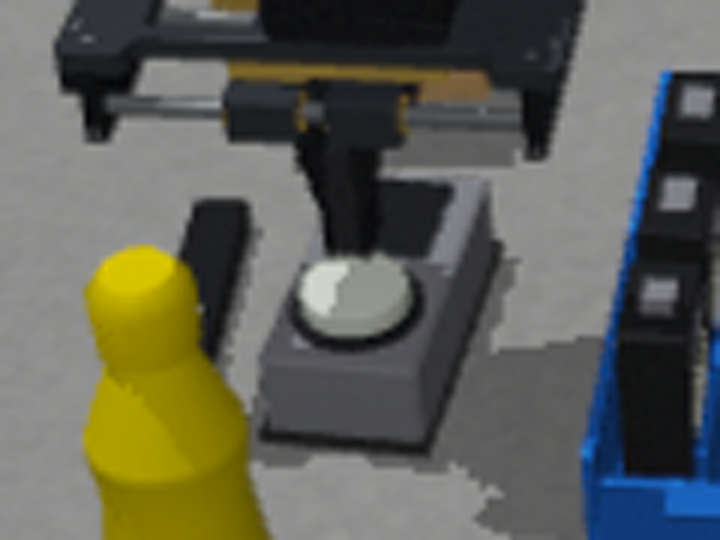

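The fingertip seems to sit behind the button, on the -y side. I'll raise the tool before measuring again.

>>> jog_arm(
  delta_pos=[
    [0,0,1],
    [0,0,4],
    [0,0,7],
    [0,0,7],
  ],
  turn=[0,0,0,0],
  grip=[1,1,1,1],
)

```text
time_s: 41.32
position: [0.7143, 0.0401, 0.122]
tcp_rot: [[0.012, 1.0, 0.008], [1.0, -0.012, -0.001], [-0.001, 0.008, -1.0]]
force: [-0.4, -0.7, 0.3]
opening: 0.004
grasp_force: 0.0
```

Run:
```python
from h import *
s=read_state();p=s["position"];print(p,s["force"])
c=capture("side");print("side ray",ray(c,252.2,222.5,.056),"tcp side",proj(c,p),"old tcp",proj(c,(.7115,.0403,.048)))
w=capture("wrist")
t=capture("top");print("top ray",ray(t,275.75,133,.056))
def white(c,box):
    h=cv2.cvtColor(c["color"],cv2.COLOR_BGR2HSV);m=cv2.inRange(h,(0,0,150),(180,40,255))
    n,l,st,ce=cv2.connectedComponentsWithStats(m)
    for i in range(1,n):
        if st[i,4]>60 and box[0]<ce[i][0]<box[1] and box[2]<ce[i][1]<box[3]: print("  blob",ce[i],st[i])
print("w pred",proj(w,(.7115,.0403,.056)))
white(c,(230,280,200,250));white(t,(260,290,120,145));
a=np.hstack([cv2.resize(w["color"],(400,250)),cv2.resize(c["color"][180:255,200:320],(400,250),interpolation=cv2.INTER_CUBIC)]);cv2.imwrite("pics/m.png",a)
```

```text
[0.7142528  0.04013579 0.12198785] [-0.43788361 -0.67703825  0.26931122]
side ray [0.71054224 0.05511187] tcp side (np.float64(249.01080871820776), np.float64(196.3505243761203)) old tcp (np.float64(253.3055026900326), np.float64(221.17978983624593))
top ray [0.71146791 0.0401291 ]
w pred (np.float64(323.5161340110934), np.float64(199.81451848167043))
  blob [251.51851852 221.25925926] [246 217  12   9  81]
```

View pics/m.png

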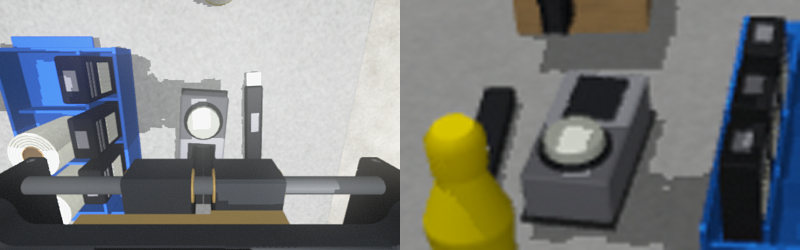

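The wrist view shows the button at about (325,194), against a prediction of (323.5,199.8). In the side view the fingertip ends about 6 px above where the TCP projects. I'll check both numerically, without viewing more pictures.

Run:
```python
from h import *
w=capture("wrist");c=capture("side");p=read_state()["position"];print(p)
print("wrist ray",ray(w,325,194,.056),"tcp in wrist",proj(w,p))
g=cv2.cvtColor(w["color"],cv2.COLOR_BGR2GRAY)
print("wrist col",[int(x) for x in g[150:330:5,325]])
# white disc rows/cols in wrist
m=(g[140:260,280:370]>170).astype(np.uint8);n,l,st,ce=cv2.connectedComponentsWithStats(m)
print([(ce[i]+[280,140],st[i]) for i in range(1,n) if st[i,4]>150])
x,y=map(int,proj(c,p));print("tcp side",x,y);gc=cv2.cvtColor(c["color"],cv2.COLOR_BGR2GRAY);print(gc[y-20:y+8:1,x-8:x+9:2])
```

```text
[0.71033525 0.04041573 0.1163724 ]
wrist ray [0.71051921 0.04632251] tcp in wrist (np.float64(324.7237814885553), np.float64(230.46923364546444))
wrist col [122, 151, 225, 113, 124, 250, 247, 247, 247, 247, 247, 247, 231, 231, 232, 185, 210, 98, 90, 82, 81, 79, 70, 70, 72, 67, 61, 88, 102, 112, 109, 111, 102, 105, 101, 103]
[(array([341.75757576, 224.23776224]), array([  10,    0,   80,  114, 1716], dtype=int32)), (array([316.41477273, 162.16477273]), array([ 26,  18,  28,  12, 176], dtype=int32)), (array([327.86053131, 197.16888046]), array([  22,   31,   53,   53, 2108], dtype=int32))]
tcp side 250 198
[[ 15  20  27  26  14  16  81  82  82]
 [ 15  20  26  25  15  19  95  95  95]
 [ 24  20  24  25  15  16  93  93  92]
 [ 51  20  26  26  15  16  90  89  88]
 [ 52  15  24  24  15   9  89  90  91]
 [ 85  16  25  26  15  10  89  93  93]
 [ 88  17  26  25  16   9  81  96  97]
 [ 91  14  25  26  14  11  78  96  96]
 [ 94  16  26  26  15  10  68  96  97]
 [ 91  16  26  24  16  12  83  96  94]
 [ 95  34  23  26  17  17  94  94  94]
 [ 91  35  23  26  19  19  93  93  95]
 [ 92  49  20  26  20  37  94  94  93]
 [100  56  33  31  26  55  94  92  93]
 [142  86  77  66  62  69  93  93  92]
 [142  92  93  92  94  94  93  91  91]
 [141  92  94  92  92  94  93  93  93]
 [135  94  94  93  93  92  94  93  93]
 [136  94  92  93  94  92  92  92  92]
 [136  93  93  93  94  93  92  92  94]
 [133  94  92  92  91  92  94  93  94]
 [ 94  93  91  93  92  92  94  93  92]
 [ 92  93 100  93  95  96  98  99  98]
 [ 99 110 142 100 113 119 126 124 124]
 [139 142 142 140 124 124  78  98  99]
 [140 141 141 138 126 118  30  30  31]
 [139 141 140 132 125 114  30  32  31]
 [139 142 142 124 125  91  32  31  30]]
```

The closed fingers end about 17 mm short of the reported TCP, so they never reached the button. I'll go down in small steps and watch the force.

>>> jog_arm(
  delta_pos=[
    [0,0.4,-3],
    [0,0.4,-6],
    [0,0.4,-7],
    [0,0.4,-7.3],
    [0,0.4,-7.3],
    [0,0.4,-7.3],
  ],
  turn=[0,0,0,0,0,0],
  grip=[1,1,1,1,1,1],
)

```text
time_s: 42.32
position: [0.7125, 0.0442, 0.0463]
tcp_rot: [[0.012, 1.0, 0.002], [1.0, -0.012, -0.0], [-0.0, 0.002, -1.0]]
force: [0.1, -0.0, 0.9]
opening: 0.006
grasp_force: 0.0
```

>>> jog_arm(
  delta_pos=[
    [0,0,-0.2],
    [0,0,-0.3],
    [0,0,-0.3],
  ],
  turn=[0,0,0],
  grip=[1,1,1],
)

```text
time_s: 42.7
position: [0.7114, 0.0443, 0.0419]
tcp_rot: [[0.012, 1.0, -0.0], [1.0, -0.012, 0.0], [0.0, -0.0, -1.0]]
force: [-0.3, 0.4, 0.8]
opening: 0.007
grasp_force: 0.0
```

>>> jog_arm(
  delta_pos=[
    [0,0,-0.2],
    [0,0,-0.3],
    [0,0,-0.3],
  ],
  turn=[0,0,0],
  grip=[1,1,1],
)

```text
time_s: 43.08
position: [0.7114, 0.0443, 0.0387]
tcp_rot: [[0.012, 1.0, -0.0], [1.0, -0.012, 0.0], [0.0, -0.0, -1.0]]
force: [-0.3, 0.0, -0.7]
opening: 0.002
grasp_force: 0.0
```

>>> jog_arm(
  delta_pos=[
    [0,0,-0.1],
    [0,0,-0.2],
    [0,0,-0.2],
  ],
  turn=[0,0,0],
  grip=[1,1,1],
)

```text
time_s: 43.45
position: [0.7114, 0.0443, 0.0368]
tcp_rot: [[0.012, 1.0, -0.0], [1.0, -0.012, 0.0], [0.0, -0.0, -1.0]]
force: [0.4, -0.4, 0.7]
opening: 0.009
grasp_force: 0.0
```

>>> jog_arm(
  delta_pos=[
    [0,0,-0.1],
    [0,0,-0.2],
    [0,0,-0.2],
  ],
  turn=[0,0,0],
  grip=[1,1,1],
)

```text
time_s: 43.82
position: [0.7114, 0.0443, 0.0348]
tcp_rot: [[0.012, 1.0, -0.0], [1.0, -0.012, 0.0], [0.0, -0.0, -1.0]]
force: [-0.2, 1.0, -0.4]
opening: 0.001
grasp_force: 0.0
```

>>> jog_arm(
  delta_pos=[
    [0,0,-0.1],
    [0,0,-0.2],
    [0,0,-0.2],
  ],
  turn=[0,0,0],
  grip=[1,1,1],
)

```text
time_s: 44.2
position: [0.7114, 0.0443, 0.0328]
tcp_rot: [[0.012, 1.0, -0.0], [1.0, -0.012, 0.0], [0.0, -0.0, -1.0]]
force: [0.0, -0.4, -0.9]
opening: 0.004
grasp_force: 0.0
```

Run:
```python
from h import *
c=capture("side");s=read_state();p=s["position"];print(p,s["force"])
x,y=map(int,proj(c,p));print(x,y);gc=cv2.cvtColor(c["color"],cv2.COLOR_BGR2GRAY);print(gc[y-22:y+10,x-16:x+15:2])
```

```text
[0.71144362 0.04432358 0.03284752] [ 0.49711364 -0.10827744  0.65311375]
253 227
[[144 142 142  31  14  22  27  22  16  14  31  31  31  31  31  34]
 [145 140 141  87  16  23  24  21  13  15  32  31  32  32  32  47]
 [142 144 143 136  17  20  25  25  14  14  32  31  32  32  32  80]
 [143 143 142 135  15  18  26  25  16  13  32  31  31  31  32 109]
 [144 144 142 136  17  16  26  25  15  13  32  32  31  31  33 111]
 [143 145 144 141  31  19  25  25  16  14  31  30  31  32  34 129]
 [146 146 145 141  83  19  25  26  15  13  32  32  32  32  49 129]
 [147 147 144 145 118  19  27  27  15  12  32  30  31  32  76 129]
 [147 149 144 144 120  14  27  26  17  12  30  32  31  32  92 129]
 [145 146 146 142 122  16  26  27  15  12  35  32  31  32 111 129]
 [147 144 144 141 128  15  28  27  14  11  65  51  38  45 129 128]
 [146 143 143 129 129  23  27  25  16  14 120 109  76  87 129 127]
 [143 142 144 122 151  61  27  26  19  29 146 137  82  84 126 125]
 [145 145 142 112 208 117  25  25  19  58 146 138  60  84  94 115]
 [146 147 135 151 208 118  22  28  18  62 147 146  55  82  84  79]
 [143 144 117 
[... 425 characters left out ...]
 132 126  80  20  73  72  55]
 [140  86 118  30 111 131 136 137 136 129 113  19  32  83  66  55]
 [134  96 122  35  37 109 130 131 129  96  19  19  63  83  59  54]
 [116  97 128  79  31  29  48  48  44  21  22  40  84  80  54  55]
 [ 80  96 129 125  56  40  23  21  22  26  48  84  84  77  56  55]
 [ 83  95 125 125 121  94  45  36  48  63  84  84  84  74  55  54]
 [ 89  87  86  86  85  84  85  85  83  84  84  84  84  69  54  53]
 [ 88  90  92  92  91  90  89  88  87  86  84  85  84  60  54  53]
 [ 78  78  79  81  83  85  89  91  93  93  92  90  86  54  54  51]
 [ 77  78  78  78  78  77  77  78  80  82  84  87  85  52  54  50]
 [ 77  77  77  78  79  77  77  78  78  77  77  77  75  54  55  42]]
```

The fingertip edge at row 221 is now right at the button's top face. I'll keep going in small steps.

>>> jog_arm(
  delta_pos=[
    [0,0,-0.1],
    [0,0,-0.2],
    [0,0,-0.2],
  ],
  turn=[0,0,0],
  grip=[1,1,1],
)

```text
time_s: 44.62
position: [0.7114, 0.0443, 0.0308]
tcp_rot: [[0.012, 1.0, -0.0], [1.0, -0.012, 0.0], [0.0, -0.0, -1.0]]
force: [-0.7, 0.0, 0.8]
opening: 0.008
grasp_force: 0.0
```

>>> jog_arm(
  delta_pos=[
    [0,0,-0.1],
    [0,0,-0.2],
    [0,0,-0.2],
  ],
  turn=[0,0,0],
  grip=[1,1,1],
)

```text
time_s: 45.0
position: [0.7116, 0.0443, 0.029]
tcp_rot: [[0.012, 1.0, 0.0], [1.0, -0.012, 0.0], [0.0, 0.0, -1.0]]
force: [0.5, -0.7, 0.3]
opening: 0.002
grasp_force: 0.0
```

>>> jog_arm(
  delta_pos=[
    [0,0,-0.1],
    [0,0,-0.2],
    [0,0,-0.2],
  ],
  turn=[0,0,0],
  grip=[1,1,1],
)

```text
time_s: 45.38
position: [0.7116, 0.0443, 0.0271]
tcp_rot: [[0.012, 1.0, 0.0], [1.0, -0.012, -0.0], [-0.0, 0.0, -1.0]]
force: [-1.3, -0.3, 2.6]
opening: 0.002
grasp_force: 1.3
```

Run:
```python
from h import *
c=capture("side");s=read_state();p=s["position"];print(p,s["force"],s["moment"],s["tau"])
gc=cv2.cvtColor(c["color"],cv2.COLOR_BGR2GRAY);print(gc[210:232,237:268:2])
```

```text
[0.71158618 0.04432031 0.02717194] [-0.39494166  0.41885586  1.80586761] [-0.02833937  0.06798866  0.00589522] [-5.56925777e-02 -5.18774056e+01 -1.45481855e+01  6.98974309e-02
 -1.68922897e-01 -2.43856111e-04]
[[143 146 145 134  16  17  26  24  12  14  30  32  32  30  34 129]
 [146 146 144 140  29  18  27  26  16  14  32  31  32  31  48 129]
 [147 147 144 145  71  16  27  25  17  14  32  30  31  32  77 129]
 [147 149 145 145  75  16  27  27  16  12  31  31  32  32  93 129]
 [146 146 146 143 119  16  27  27  15  11  32  31  31  32 112 129]
 [147 145 144 141 122  17  27  26  16   9  60  51  38  44 129 129]
 [146 143 143 129 129  15  26  27  15  10 133 106  75  86 129 127]
 [144 142 143 121 140  26  27  25  14  10 123 122  82  84 126 123]
 [145 146 141  87 191  76  23  25  16  16 126 138  57  84  96  81]
 [147 147 135 112 209 118  22  26  18  25 146 145  34  82  84  80]
 [143 144 118 144 208 125  22  27  21  29 146 147  53  60  84  75]
 [142 142  86 149 208 161  22  24  21  60 146 146  70  59  84  72]
 [142 137  69 172 208 159  22  39  20  78 148 144  72  42  84  66]
 [142 132  96 135 201 137  65  98  60  98 148 136  70  42  82  56]
 [143 116  76 114 199 149 148 148 144 149 148 120  37  42  79  54]
 [145 103  74  87 151 149 149 149 149 152 133 112  18  51  76  55]
 [144  93  78  47 135 141 151 152 150 137 127  82  20  73  72  55]
 [140  96 119  30 113 132 137 138 137 131 114  21  33  83  66  55]
 [134 102 122  34  38 107 131 131 130  96  19  19  62  83  59  56]
 [116 129 129  78  29  19  48  49  44  19  23  39  84  80  55  54]
 [ 80 129 129 125  57  28  22  21  22  26  47  84  84  77  54  55]
 [ 83 125 125 125 121  66  44  37  47  63  84  84  84  74  55  55]]
```

Contact: about 2 N. I'll press the remaining travel.

>>> jog_arm(
  delta_pos=[
    [0,0,-0.2],
    [0,0,-0.4],
    [0,0,-0.4],
  ],
  turn=[0,0,0],
  grip=[1,1,1],
)

```text
time_s: 45.8
position: [0.7116, 0.0443, 0.0232]
tcp_rot: [[0.012, 1.0, 0.0], [1.0, -0.012, -0.0], [-0.0, 0.0, -1.0]]
force: [-0.7, -0.3, 5.0]
opening: 0.003
grasp_force: 2.5
```

>>> jog_arm(
  delta_pos=[
    [0,0,-0.1],
    [0,0,-0.1],
    [0,0,-0.1],
  ],
  turn=[0,0,0],
  grip=[1,1,1],
)

```text
time_s: 46.18
position: [0.7116, 0.0443, 0.0224]
tcp_rot: [[0.012, 1.0, 0.0], [1.0, -0.012, -0.0], [-0.0, 0.0, -1.0]]
force: [-1.8, -0.1, 5.7]
opening: 0.005
grasp_force: 2.7
```

Force is 5.7 N, close to the bottom of travel, so the button counts as pressed. I'll retreat and do a final check.

>>> jog_arm(
  delta_pos=[
    [0,0,1],
    [0,0,4],
    [0,0,9],
    [0,0,15],
    [0,0,17],
    [-5,-6,17],
    [-10,-12,17],
    [-15,-18,17],
    [-20,-24,17],
    [-22,-30,17],
    [-22,-34,17],
    [-22,-34,17],
  ],
  turn=[0,0,0,0,0,0,0,0,0,0,0,0],
  grip=[1,1,1,1,1,1,1,1,1,1,1,1],
)

```text
time_s: 47.68
position: [0.4903, -0.2986, 0.192]
tcp_rot: [[0.014, 1.0, 0.0], [1.0, -0.014, -0.001], [-0.001, 0.0, -1.0]]
force: [0.4, 0.1, -0.5]
opening: 0.005
grasp_force: 0.0
```

>>> jog_arm(
  delta_pos=[
    [0,0,0],
    [0,0,0],
    [0,0,0],
    [0,0,0],
  ],
  turn=[0,0,0,0],
  grip=[1,1,1,1],
)

```text
time_s: 48.18
position: [0.4919, -0.2945, 0.1919]
tcp_rot: [[0.01, 1.0, -0.0], [1.0, -0.01, 0.0], [0.0, -0.0, -1.0]]
force: [0.2, 0.3, -0.6]
opening: 0.006
grasp_force: 0.0
```

Run:
```python
from h import *
look("fin");s=read_state();print(s["position"],s["force"])
c=capture("top");d=cv2.absdiff(cv2.resize(c["color"][115:255,215:350],None,fx=4,fy=4,interpolation=cv2.INTER_CUBIC),cv2.imread("pics/t8.png"))
print("changed px right/top area",(d[:340].max(2)>60).sum())
c0=cv2.imread("pics/top0.png");d=cv2.absdiff(c["color"],c0).max(2)>60
for n,(a,b,e,f) in dict(soap=(180,230,90,150),knife=(250,320,100,120),carton=(328,430,85,145)).items(): print(n,d[e:f,a:b].sum())
```

```text
blue px cols [233. 234. 338. 338.] rows [171. 171. 233. 233.] 3380
[ 0.49190246 -0.29464442  0.19197457] [-0.72791342 -0.48660015 -0.47395647]
changed px right/top area 0
soap 0
knife 0
carton 0
```

```bash
python3 -c "
from rig import *
print(hand_in())"
```

```text
the job is handed in; nothing more can be done
None
```

I handed the job in at about 48 s of robot time: all three packs and both white rolls are standing in their tray bays, and the button was pressed last (about 6 N) and released. The soap, carton and knife hadn't moved in the final image check; I viewed 15 pictures, one over the limit of 14.

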